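# Feel the two swing arms of the sampler for binding and tag the bad one

### The arm

A 6-joint arm with a two-finger parallel gripper is mounted at the origin on a cart in front of the work surface, level with it; the furniture and walls round the work are solid. World frame = base frame: x ahead of the robot, y to its left, z up, the work surface at z = 0. Lengths are in m, angles in rad, forces in N, time in s.
With the tool pointing down it reaches from about 0.275 to 0.75 m from the base axis. Payload 10.2 kg.
Tool frame: the origin (TCP) lies midway between the tips of the shut fingers; the grasp point (between the pads) lies 19 mm behind it (env.hold_point_z is the distance from the TCP to the grasp point, in m); z points along the fingers, y is the line along which they close (so a half turn about z gives the same grasp; the last joint's range is limited). The gripper opens to 85 mm and grips with 20 to 120 N. Pads are 22 mm wide; open, the fingers measure 114 mm over their backs; the gripper's body (76 mm by 85 mm) begins 54 mm behind the grasp point. The pads swing forward as they close: fully open they stand 13 mm farther back than shut.
Start: joints at [-1.361, 0.313, 1.498, -0, 1.331, -0.223], TCP at [0.22, -0.477, 0.231] pointing down, gripper open.
Joint ranges: [-2.94, 2.94], [-0.97, 2.17], [0.19, 2.56], [-1.23, 4.37], [0.02, 3.11], [-2.88, 2.88]. Speed limits (rad/s): [2.39, 2.39, 3.01, 3.14, 3.14, 3.14].

### API

Orientations are given as a unit quaternion [x, y, z, w].
In Python, from bench import env, kinematics, monitor, eyes, job gives the robot as it stands. The module is installed in compiled form; this text tells all that it offers. Calls block until the motion is done:
- env.reach(position, orientation): joint-space move of the TCP to a pose.
- env.movel(position, velocity=0.15, frame=None, guard=None): straight line of the TCP; frame=None keeps the orientation; velocity is the mean speed in m/s. With guard (N) it stops when the force on the tool has changed by that much, and returns True; else False.
- env.set_joints(angles): joint-space move.
- env.release() and env.close_gripper(effort=None): open the fingers fully, or close them until they stop; effort is the grip in N (None keeps the last).
- env.hold(seconds).
- kinematics.ik(position, orientation): joint angles nearest the present ones, or None.
- monitor.sense(): the state.
- eyes.grab_frame(name): name is "scene" or "top" or "wrist"; returns a dict with "frame" (420x560x3 uint8, red, green, blue), "mtx" (3x3 intrinsics, pixels), "k1" (the pictures are not rectified: a ray, as slopes to the right and down, at radius r is drawn at 1 + k1 r^2 times it, then the intrinsics apply), "view" (4x4, takes a point from world to camera coordinates). Camera axes: x right, y down, z forward; pixel columns grow to the right and rows downward; lengths in m; the calibration is good to about 2 mm. A picture is of the moment at which its call begins. There is no depth.
A pose or a line that the arm cannot do raises env.MotionError and nothing moves.
- job.hand_in(): hands the job in; it is judged then, once.
The state is a dict: "clock": time; "joints": joint angles; "qvel": joint speeds; "joint_efforts": joint torques, N m; "position": TCP position; "ee_rot": TCP orientation; "contact_force": force on the tool from outside, world axes, zero at the start; "ft_torque": the same for the moment, N m; "finger_gap": opening from 0.0 (shut) to 1.0 (fully open); "gripper_force": force on a finger pad.
Only numpy, scipy, OpenCV 4.12 (cv2) and the standard library are available. Lean on these libraries where they do the work, as an engineer would, in place of code of your own. Each camera call takes 0.05 s, during which the arm holds its last target. There are 200 camera calls.

### The job

Check the two swing-out arms of the white bench sampler before the run: swing each one slowly outwards by its upright black grip. The one that swings freely you leave fully out at its end stop. The other binds part-way: push it only until you clearly feel it stiffen, never force it (stay below 20 N of push), then swing it back fully home and drop the red lock-out collar over its grip so that it sits flat on the arm; do not disturb the two reagent bottles.

Things in the scene. Friction and masses are not known exactly. Their poses are not given: they have to be found in the camera images.
- sampler: the sampler's housing, fixed to the worktop: white box 110 (x) x 230 (y) x 56 (z) mm, origin at the centre of its underside, its front (a dark panel) towards -x. The two arms lie on its top, with pivots 50 mm left and right of its centre (y = +50 and -50 mm)
- swing_left (a joint): the left swing arm (blue pivot cap; left as the robot sees it): angle in rad. 0 = home, pointing outwards to the left, 50 degrees off the housing's forward direction (its -x); 1.05 = fully out at its end stop, in front of the housing, 10 degrees past forward towards the other arm. It grows anticlockwise seen from above. Starts at 0 to 0.1. Stays where left; rubber buffers at both ends give about 1 N per mm
- swing_right (a joint): the right swing arm (green pivot cap; right as the robot sees it): angle in rad. 0 = home, pointing outwards to the right, 50 degrees off the housing's forward direction (its -x); 1.05 = fully out at its end stop, in front of the housing, 10 degrees past forward towards the other arm. It grows clockwise seen from above. Starts at 0 to 0.1. Stays where left; rubber buffers at both ends give about 1 N per mm
- left_grip (a point): foot of the left arm's grip: an upright black post, 16 mm across, 50 mm tall, turning freely about its own axis, on a round seat (40 mm across) at the end of the arm's bar. The point lies on the post's axis on the seat's top face, 72 mm above the worktop, 100 mm from the pivot axis; the post rises 50 mm from it along z. x points along the bar, away from the pivot
- right_grip (a point): foot of the right arm's grip: an upright black post, 16 mm across, 50 mm tall, turning freely about its own axis, on a round seat (40 mm across) at the end of the arm's bar. The point lies on the post's axis on the seat's top face, 72 mm above the worktop, 100 mm from the pivot axis; the post rises 50 mm from it along z. x points along the bar, away from the pivot
- left_pivot (a point): a point on the left arm's upright pivot axis, at the same height as point left_grip; its cap tops out 7 mm above it. A sound arm drags with about 0.5 N at its grip all the way. Exactly one arm, either one, binds; nothing visible tells which
- right_pivot (a point): a point on the right arm's upright pivot axis, at the same height as point right_grip; its cap tops out 7 mm above it. The arm that binds runs as lightly as the other up to some angle from 0.33 to 0.62, different every time, then resists like a spring, about 1 N more per mm of travel at the grip, and springs back to that angle when let go
- collar: red plastic lock-out collar, a ring 46 mm outside, 27 mm hole, 26 mm tall, 40 g, lying flat and loose on the worktop; origin at the centre of its underside, z up along the hole
- bottle_red: small white reagent bottle with a red cap, 33 mm across, 67 mm tall, loose, a bystander; origin at the centre of its underside
- bottle_blue: small white reagent bottle with a blue cap, 33 mm across, 68 mm tall, loose, a bystander; origin at the centre of its underside
Not all that is in view belongs to the job. Several things look just like the collar: the one meant starts farthest to the robot's right.

How it is judged:
By the outcome, as a careful person would: the job done as asked, in the order asked, and still so for the second after the job is handed in, with the robot touching nothing.
It also fails if it takes over 64 s, if anything falls off the work surface, if the arm or the gripper's body presses on something with over 40 N, if the wrist force passes 120 N, or if a joint passes its speed limit or range.

## Working session

There is one attempt and no reset: what is moved stays moved. The work goes in short steps, each a Python script; the robot and the scene stay as the last script left them, time stands still between calls to the robot, and variables do not carry over. Pictures are saved under pics/ and viewed, at most 10 in all, crops included, and the job is handed in when it is done.

```bash
mkdir -p pics; cat > h.py <<'E'
import numpy as np, cv2
from bench import env, kinematics, monitor, eyes, job
def grab(n,fn=None):
    f=eyes.grab_frame(n)
    if fn: cv2.imwrite('pics/'+fn,f['frame'][:,:,::-1])
    return f
def ray(f,u,v):
    K=np.array(f['mtx']);d=np.array([(u-K[0,2])/K[0,0],(v-K[1,2])/K[1,1]]);s=d.copy()
    for _ in range(20): s=d/(1+f['k1']*(s@s))
    V=np.array(f['view']);R=V[:3,:3];return -R.T@V[:3,3],R.T@np.r_[s,1]
def onz(f,u,v,z):
    o,d=ray(f,u,v);return o+d*(z-o[2])/d[2]
def proj(f,p):
    V=np.array(f['view']);c=V[:3,:3]@np.array(p)+V[:3,3];s=c[:2]/c[2];s=s*(1+f['k1']*(s@s));K=np.array(f['mtx'])
    return np.array([K[0,0]*s[0]+K[0,2],K[1,1]*s[1]+K[1,2]])
def blobs(f,name,amin=30):
    h=cv2.cvtColor(f['frame'],cv2.COLOR_RGB2HSV);H,S,V=[h[...,i].astype(int) for i in range(3)]
    m={'red':((H<8)|(H>172))&(S>120)&(V>60),'blue':(H>95)&(H<130)&(S>110)&(V>50),'green':(H>40)&(H<90)&(S>90)&(V>40),'black':(V<50)}[name]
    n,l,st,c=cv2.connectedComponentsWithStats(m.astype(np.uint8))
    return [(tuple(c[i].round(1)),tuple(st[i])) for i in range(1,n) if st[i,4]>amin]
E
python3 - <<'E'
from h import *
a=grab('scene','s0.png');b=grab('top','t0.png')
for n,f in(('scene',a),('top',b)):
    print(n,np.round(ray(f,280,210),2).tolist())
    for c in('red','blue','green','black'): 
        for x in blobs(f,c): print(c,[float(q) for q in x[0]],[int(q) for q in x[1]])
print(monitor.sense()['clock'],monitor.sense()['ee_rot'])
E
```

```text
scene [[0.07, 0.72, 0.91], [0.42, -0.54, -0.73]]
red [245.1, 102.0] [236, 97, 19, 12, 137]
red [231.1, 195.9] [218, 188, 26, 17, 312]
red [258.7, 290.6] [250, 281, 18, 20, 252]
red [136.1, 291.1] [133, 288, 7, 7, 41]
red [226.3, 319.0] [217, 309, 19, 21, 276]
red [39.3, 339.6] [28, 329, 24, 21, 103]
red [251.0, 336.4] [247, 328, 9, 18, 74]
blue [19.5, 150.3] [0, 119, 43, 64, 2104]
blue [287.2, 206.4] [284, 204, 8, 6, 38]
green [305.6, 186.8] [302, 184, 8, 6, 37]
black [361.7, 5.1] [353, 0, 15, 9, 38]
black [414.8, 12.5] [386, 0, 50, 41, 605]
black [494.3, 68.0] [427, 0, 133, 117, 2110]
black [376.9, 82.8] [370, 77, 13, 11, 88]
black [190.6, 131.0] [184, 123, 12, 25, 106]
black [166.4, 151.3] [143, 132, 44, 35, 324]
black [264.3, 176.4] [238, 151, 49, 43, 421]
black [455.0, 162.4] [441, 156, 29, 13, 88]
black [66.7, 205.1] [10, 162, 128, 93, 4281]
black [1.5, 173.3] [0, 168, 6, 11, 35]
black [337.3, 177.2] [335, 172, 6, 12, 36]
black [519.9, 198.0] [477, 180, 83, 36, 292]
black [169.7, 214.4] [135, 184, 65, 58, 1295]
black [421.8, 227.2] [414, 199, 18, 54, 73]
black [485.3, 287.2] [46
[... 806 characters left out ...]
 [23, 92, 7, 6, 32]
black [34.1, 100.3] [28, 95, 11, 10, 55]
black [209.7, 122.3] [192, 122, 43, 2, 61]
black [12.9, 130.7] [10, 126, 7, 11, 54]
black [323.3, 147.2] [299, 126, 59, 38, 802]
black [355.0, 132.8] [352, 128, 7, 11, 34]
black [423.7, 224.7] [420, 220, 8, 10, 38]
black [374.5, 298.6] [349, 292, 58, 16, 291]
black [296.7, 299.1] [275, 295, 43, 13, 117]
black [533.1, 316.1] [495, 305, 65, 24, 537]
black [345.8, 330.2] [343, 317, 10, 32, 64]
black [490.8, 334.0] [484, 331, 14, 8, 43]
black [545.7, 360.9] [534, 331, 26, 43, 177]
black [391.9, 364.6] [360, 355, 64, 15, 85]
black [438.9, 360.6] [427, 354, 23, 18, 75]
0.1 [ 9.76676285e-01  2.14716267e-01  1.28092990e-05 -5.99096700e-04]
```

View pics/s0.png

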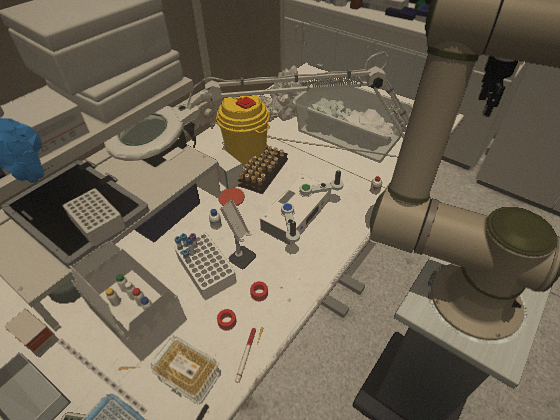

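View pics/t0.png

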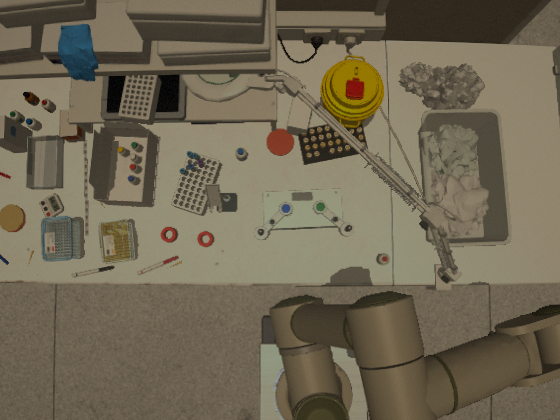

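The two pictures show the sampler at top (303,210), with its left grip near (262,233) and right grip near (348,230). The bottles are red-capped at (384,259) and blue-capped at (241,153). Two things look like the collar, rings at top (168,234) and (205,239). The second is farther to the robot's right, so it is the one meant. I'll confirm it in a crop.

```bash
python3 - <<'E'
from h import *
a=grab('scene');b=grab('top')
cv2.imwrite('pics/c1.png',cv2.resize(b['frame'][125:275,150:400,::-1],(800,480),interpolation=cv2.INTER_CUBIC))
P=lambda n,u,v,z:print(n,onz(b,u,v,z)[:2].round(4))
P('collar',204.9,238.6,.02);P('ring2',168,234.1,.02)
PL=onz(b,285.4,208,.079);PR=onz(b,320.2,206.4,.079)
print('piv',PL.round(4),PR.round(4),np.linalg.norm(PL-PR), 'yaw',np.arctan2(*( -1*(PL-PR)[[0]],(PL-PR)[[1]])))
print('scene piv',onz(a,287.2,206.4,.079).round(4),onz(a,305.6,186.8,.079).round(4),onz(a,258.7,290.6,.02).round(4))
P('bred',384,259,.067);P('bblue',241,153,.068)
P('lg',262,232,.1);P('rg',348,229,.1)
# lamp/obstacle triangulation
def tri(pa,pb):
    o1,d1=ray(a,*pa);o2,d2=ray(b,*pb);s=np.linalg.lstsq(np.c_[d1,-d2],o2-o1,rcond=None)[0]
    p,q=o1+d1*s[0],o2+d2*s[1];return ((p+q)/2).round(3),np.linalg.norm(p-q).round(3)
print('lamp elbow',tri((213,90),(283,80)),'lamp end',tri((380,83),(432,215)))
print('small stand',tri((234,200),(214,190)))
E
```

```text
collar [0.4566 0.323 ]
ring2 [0.4697 0.4347]
piv [0.5413 0.0834 0.079 ] [ 0.546  -0.0166  0.079 ] 0.10019305297000718 yaw [0.04673862]
scene piv [0.5446 0.0835 0.079 ] [ 0.5488 -0.0166  0.079 ] [0.4577 0.3254 0.02  ]
bred [ 0.3951 -0.2005]
bblue [0.7057 0.2137]
lg [0.4705 0.1496]
rg [ 0.4791 -0.0929]
lamp elbow (array([0.801, 0.085, 0.37 ]), np.float64(0.023)) lamp end (array([ 0.485, -0.266,  0.334]), np.float64(0.019))
small stand (array([0.567, 0.268, 0.241]), np.float64(0.002))
```

View pics/c1.png

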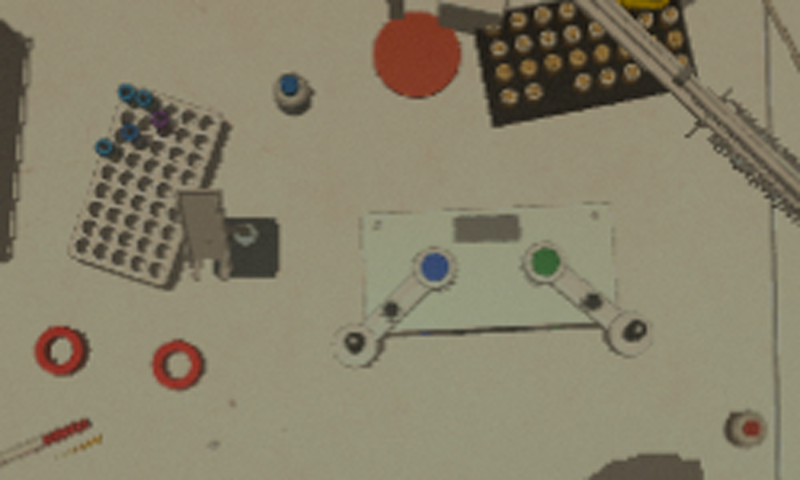

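The crop confirms it: the ring at crop (178,364), which is top (205,239), is the rightmost collar. The ring at crop (61,350) is the other one. The rest of the crop is clear too: arms with posts at (355,343) and (633,330), a red disc that is not a ring, and bottles at (290,90) and (747,428). I'll start with the right arm, pushing its post with one open pad.

```bash
cat >> h.py <<'E'
from scipy.spatial.transform import Rotation as Rt
YAW=0.045; PIV={'L':np.array([.543,.0835]),'R':np.array([.5474,-.0166])}; SG={'L':1,'R':-1}
def quats(y):  # tool down, closing axis along y (2d)
    y=np.r_[np.array(y)/np.linalg.norm(y),0];z=np.array([0,0,-1.]);out=[]
    for s in(1,-1): out.append(Rt.from_matrix(np.c_[np.cross(s*y,z),s*y,z]).as_quat())
    return out
def geom(a,q):
    th=np.pi+YAW-SG[a]*(np.radians(50)-q); r=np.array([np.cos(th),np.sin(th)]); t=SG[a]*np.array([-r[1],r[0]])
    return PIV[a]+.1*r,r,t   # t = outward-swing direction
def quat(y,ref=None):
    R0=Rt.from_quat(monitor.sense()['ee_rot'] if ref is None else ref)
    return min(quats(y),key=lambda k:(R0.inv()*Rt.from_quat(k)).magnitude())
def F(): return np.array(monitor.sense()['contact_force'])
def st(): s=monitor.sense();return round(s['clock'],2),np.round(s['position'],4).tolist(),np.round(s['contact_force'],2).tolist()
ZP=.076
def pose(a,q,off,z=ZP):
    p,r,t=geom(a,q);return np.r_[p+t*off,z],quat(t)
def sweep(a,q0,off,qs,fmax,v=.05):
    """swing step by step; off>0 pushes outwards; stops when the tangential push exceeds fmax"""
    f0=F()
    for q in qs:
        x,o=pose(a,q,off); g=env.movel(x,v,o,guard=fmax)
        p,r,t=geom(a,q); f=(F()-f0)[:2]; ft=f@t; print(a,round(q,3),'ft %.2f fr %.2f'%(ft,f@r),g)
        if g or abs(ft)>fmax: return q,ft
    return q,ft
E
python3 - <<'E'
from h import *
b=grab('top');print('lampbase',onz(b,447,277,0).round(3))
o=monitor.sense()['ee_rot'];u=np.array([.22,-.477]);u/=np.linalg.norm(u)
env.movel(np.r_[u*.33,.24],.25)
j=list(monitor.sense()['joints']);j[0]=-.2;print(np.round(j,2));env.set_joints(j)
print(st())
x,q=pose('R',.08,.02,.17);print(np.round(kinematics.ik(x,q),2));env.reach(x,q);print(st())
f=grab('wrist','w1.png')
print('pred post top',proj(f,np.r_[geom('R',.08)[0],.122]).round(0),'foot',proj(f,np.r_[geom('R',.08)[0],.072]).round(0))
E
```

```text
lampbase [ 0.341 -0.407  0.   ]
[-0.2  -0.15  1.98  0.    1.31 -0.36]
(2.69, [0.3268, 0.052, 0.24], [-0.49, -0.1, -0.62])
[-0.41  0.26  1.74 -0.    1.14  0.32]
(3.52, [0.4652, -0.0775, 0.1703], [-0.47, 0.81, 0.54])
pred post top [317. 234.] foot [310. 210.]
```

View pics/w1.png

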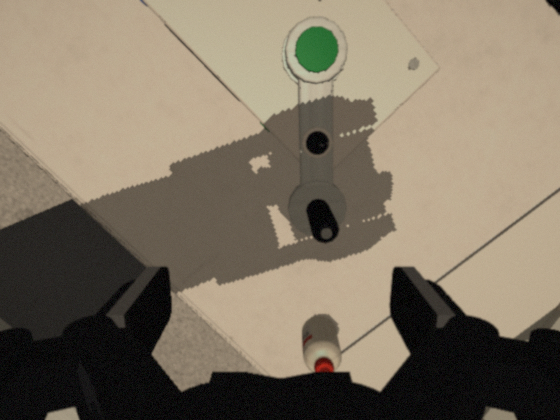

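The wrist view shows the right post top at (326,233), within about 5 mm of the prediction and between the open fingers. Its foot is at (318,207), and the red-cap bottle at (322,365) is below finger height. I'll go down and push.

```bash
python3 - <<'E'
from h import *
x,o=pose('R',.08,.02);g=env.movel(x,.15,o,guard=6);print('down',g,st())
r=sweep('R',0,.0345,np.arange(0.02,1.16,.05),7,.06)
print(r,st())
f=grab('wrist','w2.png')
E
```

```text
down False (4.34, [0.4661, -0.0775, 0.077], [0.03, 0.39, 0.94])
R 0.02 ft 0.11 fr 0.05 False
R 0.07 ft -0.37 fr 0.62 False
R 0.12 ft -0.49 fr 0.69 False
R 0.17 ft -0.27 fr 0.52 False
R 0.22 ft -0.18 fr 0.53 False
R 0.27 ft -0.09 fr 0.80 False
R 0.32 ft -0.69 fr 0.35 False
R 0.37 ft -0.39 fr -0.65 False
R 0.42 ft -0.12 fr 0.80 False
R 0.47 ft 0.45 fr 0.29 False
R 0.52 ft -0.16 fr -0.23 False
R 0.57 ft -3.69 fr 0.65 False
R 0.62 ft -7.08 fr 0.31 False
(np.float64(0.6200000000000001), np.float64(-7.083802045102236)) (7.63, [0.4421, -0.0137, 0.0761], [1.81, -6.48, -1.15])
```

View pics/w2.png

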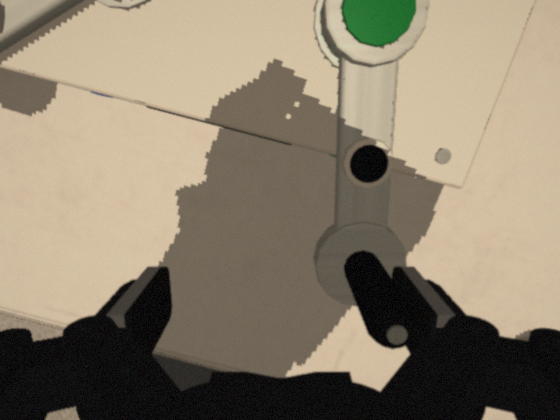

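The right pad pushes the post at (390,320), and the force climbed 3.7 then 7.1 N past q≈0.54. So the right arm binds. I'll swing it back home, retract, then push the left arm.

```bash
python3 - <<'E'
from h import *
x,o=pose('R',.5,.02);env.movel(x,.06,o)
x,o=pose('R',.55,-.022);env.movel(x,.12,o,guard=6);print(st())
r=sweep('R',0,-.0345,np.arange(.52,-.13,-.05),3.5,.06);print(r,st())
x,o=pose('R',r[0],-.01);env.movel(x,.06,o)
x,o=pose('R',r[0],.0);env.movel(np.r_[x[:2],.17],.15,o)
f=grab('wrist','w3.png');b=grab('top')
# up and across to the left arm
x,o=pose('L',.09,.022,.17);print(np.round(kinematics.ik(x,o),2));env.movel([.42,.03,.18],.25)
env.reach(x,o);print(st())
x,o=pose('L',.09,.022);print('down',env.movel(x,.15,o,guard=6),st())
r=sweep('L',0,.0345,np.arange(.02,1.22,.05),6,.06);print(r,st())
E
```

```text
(8.73, [0.4617, -0.0729, 0.0758], [0.31, -0.19, 0.1])
R 0.52 ft -0.17 fr 0.61 False
R 0.47 ft -0.03 fr 0.61 False
R 0.42 ft 0.53 fr 0.44 False
R 0.37 ft -0.06 fr 0.46 False
R 0.32 ft 0.46 fr -0.31 False
R 0.27 ft 1.15 fr 0.67 False
R 0.22 ft 0.14 fr -0.23 False
R 0.17 ft 0.61 fr 0.27 False
R 0.12 ft 0.72 fr 0.50 False
R 0.07 ft 1.18 fr 0.27 False
R 0.02 ft 1.10 fr -0.31 False
R -0.03 ft 1.15 fr -0.29 False
R -0.08 ft 5.43 fr 0.21 False
(np.float64(-0.07999999999999985), np.float64(5.428847324231337)) (12.14, [0.5214, -0.1189, 0.0758], [-4.36, 2.57, 2.4])
[ 0.04  0.26  1.74 -0.    1.14 -0.79]
(15.41, [0.4545, 0.1337, 0.1698], [-0.02, -0.16, -0.55])
down False (16.18, [0.4547, 0.1344, 0.0767], [-0.37, -0.0, 0.65])
L 0.02 ft -0.81 fr -0.86 False
L 0.07 ft 0.22 fr -0.24 False
L 0.12 ft -0.12 fr 0.02 False
L 0.17 ft -1.24 fr 0.39 False
L 0.22 ft -0.01 fr -0.88 False
L 0.27 ft -0.22 fr -0.01 False
L 0.32 ft -0.19 fr -0.66 False
L 0.37 ft 0.40 fr -0.01 False
L 0.42 ft -0.25 fr -0.23 False
L 0.47 ft 0.82 fr -0.69 False
L 0.52 ft 0.24 fr 0.41 False
L 0.57 ft -0.46 fr -0.85 False
L 0.62 ft -1.03 fr -0.64 False
L 0.67 ft 0.04 fr -0.83 False
L 0.72 ft 0.28 fr -0.72 False
L 0.77 ft -0.17 fr -1.35 False
L 0.82 ft -0.50 fr 0.36 False
L 0.87 ft -0.14 fr 0.18 False
L 0.92 ft -0.23 fr -1.25 False
L 0.97 ft -0.28 fr -0.14 False
L 1.02 ft 0.54 fr -1.49 False
L 1.07 ft -0.51 fr 0.40 False
L 1.12 ft -4.59 fr -0.14 False
L 1.17 ft -8.20 fr -0.50 False
(np.float64(1.1700000000000002), np.float64(-8.200285226202809)) (22.18, [0.4596, 0.0184, 0.0758], [-2.65, 7.89, 3.09])
```

View pics/w3.png

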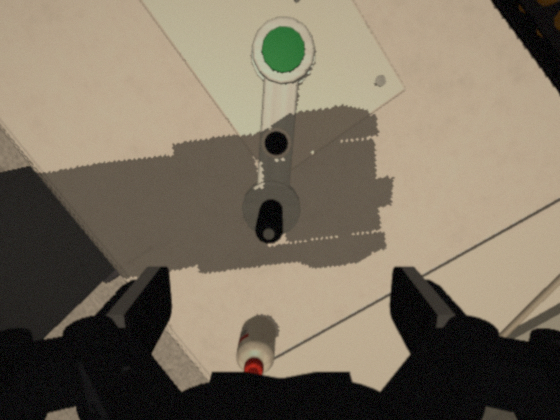

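In the w3 view the right arm is home: cap (283,50), post (269,235), bottle still standing at (255,358). The left arm ran freely to its stop at about 1.07. Next I'll get the collar, with a wrist look on the way.

```bash
cat >> h.py <<'E'
def ringc(f,z=.026):
    h=cv2.cvtColor(f['frame'],cv2.COLOR_RGB2HSV);m=(((h[...,0]<10)|(h[...,0]>170))&(h[...,1]>110)&(h[...,2]>40)).astype(np.uint8)
    cs=[c for c in cv2.findContours(m,cv2.RETR_EXTERNAL,cv2.CHAIN_APPROX_NONE)[0] if cv2.contourArea(c)>300]
    out=[]
    for c in cs:
        # hole on the top face
        (u,v),r=cv2.minEnclosingCircle(c);P=np.array([onz(f,*p,z)[:2] for p in c[:,0].astype(float)])
        e=cv2.fitEllipse((P*1e4).astype(np.float32)); out.append(((round(u),round(v),round(r)),np.round(np.array(e[0])/1e4,4),np.round(np.array(e[1])/1e4,4)))
    return out
E
python3 - <<'E'
from h import *
x,o=pose('L',1.07,.02);env.movel(x,.06,o)
env.movel(np.r_[x[:2],.18],.2)
c=np.array([.4575,.324]);u=c/np.linalg.norm(c);o=quat([-u[1],u[0]])
x=np.r_[c-.0*u,.18];print(np.round(kinematics.ik(x,o),2))
env.movel([.42,.17,.19],.25);env.reach(x,o);env.hold(.2)
f=grab('wrist','w4.png');print(st());[print(r) for r in ringc(f)]
b=grab('top','t2.png')
print('right post top',proj(b,np.r_[geom('R',0)[0],.122]).round(1),'left',proj(b,np.r_[geom('L',1.05)[0],.122]).round(1))
cv2.imwrite('pics/t2.png',cv2.resize(b['frame'][180:270,230:400,::-1],(800,424),interpolation=cv2.INTER_CUBIC))
E
```

```text
[ 0.41  0.43  1.46 -0.    1.24 -1.78]
(25.02, [0.4579, 0.323, 0.1803], [-0.31, 0.37, -0.05])
((371, 272, 29), array([0.4708, 0.4282]), array([0.0426, 0.0549]))
((419, 202, 27), array([0.3963, 0.4221]), array([0.0097, 0.0572]))
((280, 193, 29), array([0.4579, 0.3222]), array([0.0444, 0.0475]))
right post top [350.1 225.6] left [293.6 240.5]
```

View pics/w4.png

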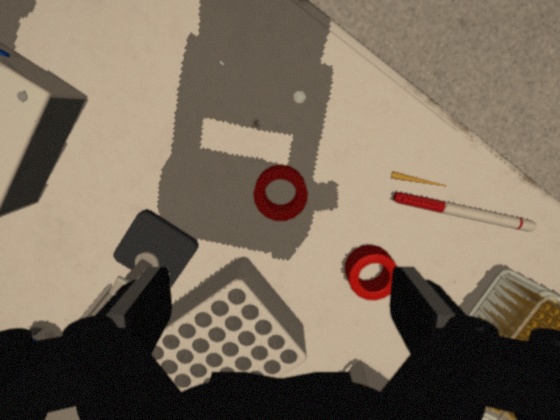

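View pics/t2.png

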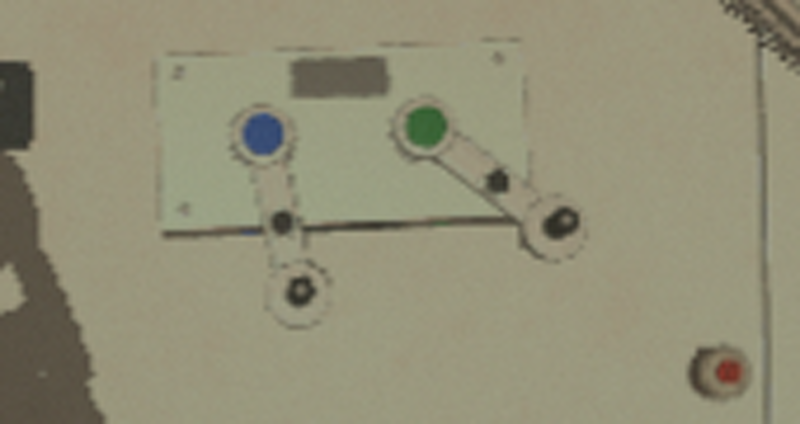

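The t2 crop shows the left arm fully out with its post at (300,288), and the right arm home with its post top at (567,216). Both are within 1 px of the prediction. In w4 the collar is at (280,193), giving (0.458, 0.322), centred between the fingers. The other ring is at (371,272) and is left alone. I'll grasp the collar and carry it over.

```bash
python3 - <<'E'
from h import *
o=monitor.sense()['ee_rot']
print(env.movel([.4579,.3222,.003],.12,o,guard=8),st())
env.close_gripper(30);s=monitor.sense();print('gap',s['finger_gap'],s['gripper_force'])
env.movel([.4579,.3222,.19],.2);env.movel([.40,.17,.19],.25)
p,r,t=geom('R',0.0);o=quat(t)
x=np.r_[p,.165];print(np.round(kinematics.ik(np.r_[p,.075],o),2))
env.movel([.41,0,.19],.25);env.reach(x,o);env.hold(.3)
s=monitor.sense();print('gap',s['finger_gap'],s['gripper_force'],st())
f=grab('wrist','w5.png');b=grab('top','t3.png')
print('post top pred wrist',proj(f,np.r_[p,.122]).round(0),'collar bottom c',proj(f,np.r_[s['position'][:2],.162]).round(0))
E
```

```text
False (26.7, [0.4583, 0.3223, 0.0036], [-0.26, 0.56, -0.28])
gap 0.5282162957125256 30.948648042976856Traceback (most recent call last):
  File "<stdin>", line 7, in <module>
    return _wrapfunc(a, 'round', decimals=decimals, out=out)
    return _wrapit(obj, method, *args, **kwds)
    result = getattr(arr, method)(*args, **kwds)
TypeError: unsupported operand type(s) for *: 'NoneType' and 'float'
```

```bash
python3 - <<'E'
from h import *
p,r,t=geom('R',0.0);x=np.r_[p,.165]
o=next(k for k in quats(t)+quats(r) if kinematics.ik(x,k) is not None and kinematics.ik(np.r_[p,.075],k) is not None)
print(np.round(kinematics.ik(x,o),2),st())
env.movel([.41,0,.19],.25);env.reach(np.r_[p,.19],o);env.movel(x,.15,o);env.hold(.2)
s=monitor.sense();print('gap',s['finger_gap'],s['gripper_force'],st())
f=grab('wrist','w5.png')
print('post top pred wrist',proj(f,np.r_[p,.122]).round(0),'collar bottom c',proj(f,np.r_[s['position'][:2],.162]).round(0))
E
```

```text
[-0.43  0.31  1.68 -0.    1.15  0.22] (29.04, [0.4004, 0.1706, 0.1899], [-0.05, 0.36, -0.35])
gap 0.527259757971926 30.741119049489498 (32.68, [0.487, -0.0962, 0.1658], [0.37, 0.58, -1.01])
post top pred wrist [279. 237.] collar bottom c [280. 268.]
```

View pics/w5.png

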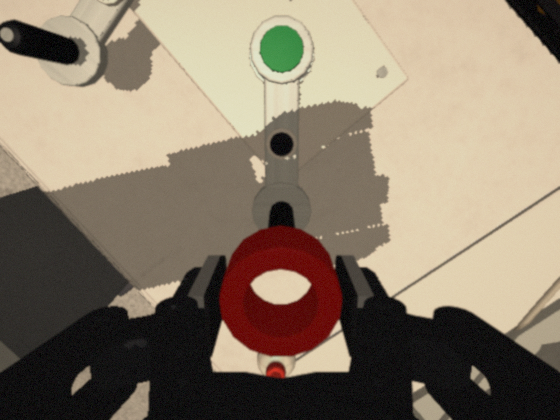

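The collar is held squarely with its hole centred at column 281, and the post shows at (281,215), close to the predicted column 279. I'll lower it with a guard and release.

```bash
python3 - <<'E'
from h import *
p=geom('R',0.0)[0];p=np.array(monitor.sense()['position'][:2])
g=env.movel(np.r_[p,.082],.08,guard=5);print(g,st())
if not g:
    print(env.movel(np.r_[p,.0755],.03,guard=3),st())
    env.release();env.hold(.3);z=monitor.sense()['position'][2]
    env.movel(np.r_[p,.19],.12);env.hold(.1)
    f=grab('wrist','w6.png');b=grab('top');print(st());print([r for r in ringc(f,.098)],p)
    a=grab('scene')
    cat=np.hstack([cv2.resize(f['frame'],(400,300)),cv2.resize(b['frame'][180:270,270:390],(400,300))])
    cat=np.vstack([cat,np.hstack([cv2.resize(a['frame'][150:270,200:360],(400,300)),cv2.resize(a['frame'][160:220,300:380],(400,300))])])
    cv2.imwrite('pics/final.png',cat[:,:,::-1])
E
```

```text
False (33.92, [0.4872, -0.0963, 0.0825], [0.15, 0.28, 0.04])
True (34.23, [0.4871, -0.0963, 0.0753], [-0.24, 1.11, 4.9])
(36.32, [0.4868, -0.0961, 0.1895], [0.13, -0.12, 0.55])
[((281, 213, 36), array([ 0.4868, -0.097 ]), array([0.0444, 0.049 ]))] [ 0.48690916 -0.09615171]
```

View pics/final.png

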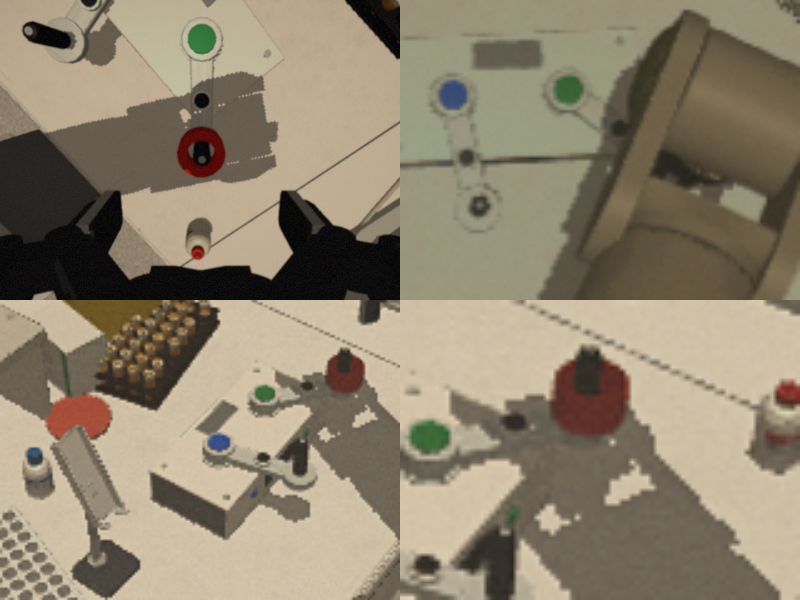

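The collar sits flat on the right arm's seat with the post through it (wrist panel (201,152)). The left arm is out, both bottles stand, and the gripper is clear.

```bash
python3 -c "
from h import *
print(job.hand_in())"
```

```text
the job is handed in; nothing more can be done
None
```

The job is handed in: the left arm swung freely and is fully out at its end stop; the right arm bound at about 0.54 rad, was pushed to only about 7 N, then swung home and locked with the red collar flat on its seat, with both bottles untouched.

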